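# Press the piston bushing home in the depositor head

## Robot

A 6-joint arm with a two-finger parallel gripper is mounted at the origin on the work surface; the furniture and walls round the work are solid. World frame = base frame: x ahead of the robot, y to its left, z up, the work surface at z = 0. Lengths are in m, angles in degrees, forces in N, time in s.
With the tool pointing down it reaches from about 0.325 to 0.75 m from the base axis. Payload 7.6 kg.
Tool frame: the origin (TCP) lies on the centre line of the jaws, within the pads' length; the fingertips stand 19 mm ahead of it and the grasp point (between the pads) is the TCP; z points along the fingers, y is the line along which they close (so a half turn about z gives the same grasp; the last joint's range is limited). The gripper opens to 85 mm and grips with 20 to 120 N. Pads are 22 mm wide; open, the fingers measure 114 mm over their backs; the gripper's body (76 mm by 85 mm) begins 54 mm behind the grasp point. The pads swing forward as they close: fully open they stand 13 mm farther back than shut.
Start: joints at [-72.726, 2.991, 80.254, -0, 96.75, -4.028], TCP at [0.191, -0.489, 0.25] pointing down, gripper open.
Joint ranges: [-166.34, 166.34], [-52.06, 124.39], [6.96, 135.62], [-60.46, 240.46], [14.63, 156.25], [-167.68, 167.68]. Speed limits (degrees/s): [147.25, 147.25, 172.46, 180, 180, 180].

## Interface

Orientations are given as a 3x3 rotation matrix whose columns are the frame's x, y, z axes.
In Python, from bench import state, get_image, camera_model, hand_in gives the robot as it stands. The module is installed in compiled form; this text tells all that it offers.
- The arm moves only by the tool apply_moves, never from a script. Its argument "plan" is a list of rows, each a list of 7 numbers: the shift along the tool's x, y, z in mm, then the turn, a rotation vector about the tool's x, y, z in rad, then the finger opening in mm, from 0 to 85.4. In form: [[tx, ty, tz, rx, ry, rz, hand], ...]. A call has 1 to 20 rows; each row shifts and turns the commanded pose from where the row before left it, along the tool's axes as they then stand; what a row does not reach is not made up. A row lasts 1/10 s, in which the tool goes at most 50 mm and 8.59 degrees, less where a joint would pass 70% of its speed; a pose out of reach is approached as far as the arm can. A call with a gripper value outside its range is refused whole. The fingers move at their own pace and stop on an object; "squeeze" is the grip in N (left out, the last holds). Time passes only in rows, so rows that do not move let the fingers close. It gives the time, the measured TCP pose, the force, the opening and the grip force at its end, in the units of the state.
- state(): the state, without advancing time (a new reading comes with each control period).
- get_image(name): name is "side" or "top" or "wrist"; returns (picture, depth): 480x640x3 uint8, red, green, blue; 480x640 float32, m along the optical axis (not along the pixel's ray), 0 where there is no reading.
- camera_model(name): a dict with "vertical_fov" (degrees; the focal length in pixels is half the picture's height over the tangent of half this angle, whatever the lens; pixels are square), "cx", "cy" (the principal point, pixels), "cam_to_world" (4x4, takes a point from camera to world coordinates); the wrist camera has in their place "mount" (4x4, takes a point from camera to tool coordinates, whose origin is the TCP and whose axes are the flange's). Camera axes: x right, y down, z forward; pixel columns grow to the right and rows downward; lengths in m; the calibration is good to about 2 mm. A picture is of the moment at which its call begins: read the wrist's pose just before it. camera_model takes no time and is no camera call.
- hand_in(): hands the job in; it is judged then, once.
The state is a dict: "t": time; "q": joint angles; "qvel": joint speeds; "joint_torque": joint torques, N m; "tcp_pos": TCP position; "tool_rot": TCP orientation; "ft_force": force on the tool from outside, world axes, zero at the start; "moment": the same for the moment, N m; "finger_gap": opening from 0.0 (shut) to 1.0 (fully open); "finger_force": force on a finger pad.
Only numpy, scipy, OpenCV 4.12 (cv2) and the standard library are available. Lean on these libraries where they do the work, as an engineer would, in place of code of your own. Each camera call takes 0.05 s, during which the arm holds its last target. There are 200 camera calls.

## Task

Refit the white bushing in the chocolate depositor head: slide it along its guide track, without lifting it out, until it drops into the mouth of the bore, then press it straight down and stop as soon as it comes up solid on its shoulder, without leaning on it. Then swing the keeper, the small bar with the black knob, all the way to its stop over the bushing, and leave the two piping nozzles and the tub lid where they are.

Things in the scene. Friction and masses are not known exactly. Their poses are not given: they have to be found in the camera images.
- head: Depositor pump head, a fixed aluminium block 180 x 130 x 45 mm lying on the worktop. Origin: centre of its underside; x along the guide track towards the bore, z up. Its flat deck is 45 mm above the origin, the bore's mouth at x = 30, y = 0 mm.
- bore (a point): Centre of the bore's mouth, at deck level; axes as the head's. Bore 44 mm wide; its upper 4 mm (up to 6) are an easy lead-in. Below lies a dark, tight seal disc that the bushing must push down ahead of it against some 9 N of steady friction, until it stops solid on the shoulder, where the bushing's underside is 20 mm below the deck. The disc does not spring back.
- bushing: Loose white plastic bushing: a barrel 40 mm in diameter, 30 mm tall, 90 g, upright in the track. Origin: centre of its underside; z up. The 14 mm blind recess in its top is filled for contact: the top bears as a flat face. In the lead-in its top stands 24 to 26 mm above the deck, on the shoulder 10 mm (2 mm above the rails). Press it with no more than 60 N.
- keeper (a joint): Keeper angle, rad: a flat steel bar on an upright pivot beside the bore, with a black knob. 0: parked along the head's +x; 1.571: at its stop, along the head's +y, knob over the bushing. Closes anticlockwise seen from above. Stays where it is left; needs about 2 N at the knob. Underside 12 mm above the deck, so it passes only over a bushing that is home.
- pivot (a point): Pivot axis of the keeper, at the top face of the bar, 17 mm above the deck (x = 30, y = -52, z = 62 mm on the head). The pivot's boss rises 4 mm above the bar.
- knob_top (a point): Top centre of the keeper's black knob, an upright cylinder 15 mm in diameter, 30 mm tall above the bar (its top is 47 mm above the deck), 45 mm from the pivot axis.
- nozzle_a: Bystander: a steel piping nozzle, 34 mm wide, 38 mm tall, standing on the worktop. Origin: centre of its underside.
- nozzle_b: Bystander: another piping nozzle like it. Origin: centre of its underside.
- lid: Bystander: a round tub lid lying on the worktop, 131 mm wide, 15 mm tall. Origin: centre of its underside.
- track_mouth (a point): Open end of the guide track, on its centre line, at deck level (x = -90, y = 0 mm on the head). Two steel rails, 10 mm wide, 8 mm high, 42 mm apart inside, lead the bushing straight from here along the head's x to the bore, 120 mm on; an end stop, also 8 mm high, closes the track beyond the bore, its face 21.5 mm past the bore's centre.
Mind the look-alikes: they are no part of the job. Leave any pink look-alike of the bushing alone.

How it is judged (in metres and radians):
On the way, in this order (a step that is already met when the one before it is completed fails the run):
1. the bushing has been slid along the track and sits in the mouth of the bore (horizontal distance between bushing and bore below 0.004 m and z of bushing in the frame of bore below -0.003 m and angle between the z axis of bushing and the z axis of bore, either way round below 0.1 rad), for 0.1 s.
2. the bushing has been pressed down onto the shoulder (horizontal distance between bushing and bore below 0.004 m and z of bushing in the frame of bore below -0.0182 m), for 0.1 s.
At the end, for the whole second after the job is handed in: The bushing is in the bore, upright and at rest, its underside within 1.8 mm of the shoulder 20 mm below the deck, and the keeper is swung over it to within 0.12 rad of its stop (1.571) (all of step 2 and angle between the z axis of bushing and the z axis of bore, either way round below 0.1 rad and value of joint keeper above 1.45 rad and linear speed of bushing below 0.02 m/s); the robot touches nothing.
It fails at once if the bushing is pressed with more than 60 N (contact force between any of the fingers, the arm and bushing above 60 N).
It fails at once if the bushing is lifted more than 12 mm off the deck or falls off the head (z of bushing in the frame of bore above 0.012 m or z of bushing in the frame of bore below -0.03 m).
It fails at once if a bystander is moved more than 30 mm (distance of any of nozzle_a, nozzle_b, lid from where it was at the start of the episode above 0.03 m).
It also fails if it takes over 48 s, if anything falls off the work surface, if the arm or the gripper's body presses on something with over 40 N, if the wrist force passes 120 N, or if a joint passes its speed limit or range.

## Working session

There is one attempt and no reset: what is moved stays moved. The work goes in short steps, Python scripts to look and compute and a tool call to move; the robot and the scene stay as the last step left them, time stands still between calls to the robot, and variables do not carry over. Pictures are saved under pics/ and viewed, at most 10 in all, crops included, and the job is handed in when it is done.

Besides the shell and the picture viewer there is one more tool, called as a command line: name --pt "numbers of a row" for each row, then --argument value for the rest. apply_moves: Moves the arm, as the interface text tells. Its arguments: {"type":"object","properties":{"plan":{"type":"array","items":{"type":"array","items":{"type":"number"}}},"squeeze":{"type":"number"}},"required":["plan"]}

```bash
mkdir -p pics
cat > h.py <<'E'
import numpy as np, cv2
from bench import state, get_image, camera_model
def cam(n):
    m=camera_model(n); f=240/np.tan(np.radians(m["vertical_fov"]/2)); return m,f
def T(n):
    m,_=cam(n)
    if "cam_to_world" in m: return np.array(m["cam_to_world"])
    s=state(); P=np.eye(4); P[:3,:3]=s["tool_rot"]; P[:3,3]=s["tcp_pos"]; return P@np.array(m["mount"])
def grab(n,name):
    t=T(n); im,d=get_image(n); cv2.imwrite(f"pics/{name}.png",im[:,:,::-1]); np.savez(f"pics/{name}.npz",im=im,d=d,T=t,n=n)
def pts(name,uv):
    z=np.load(f"pics/{name}.npz"); m,f=cam(str(z["n"])); o=[]
    for u,v in uv:
        w=z["d"][v-1:v+2,u-1:u+2]; w=w[w>0]; d=np.median(w) if w.size else np.nan
        o.append((z["T"]@[(u-m["cx"])/f*d,(v-m["cy"])/f*d,d,1])[:3])
    return np.array(o)
def onz(name,uv,h):
    z=np.load(f"pics/{name}.npz"); m,f=cam(str(z["n"])); t=z["T"];o=[]
    for u,v in uv:
        r=t[:3,:3]@[(u-m["cx"])/f,(v-m["cy"])/f,1]; o.append(t[:3,3]+r*(h-t[2,3])/r[2])
    return np.array(o)
E
python3 - <<'E'
from h import *
np.set_printoptions(precision=4,suppress=True)
grab("top","top0"); grab("side","side0")
for n in("top","side","wrist"): print(n,camera_model(n))
print(state())
E
```

```text
top {'vertical_fov': 54.28523207531446, 'cx': 322.4896618995864, 'cy': 233.81155316059176, 'cam_to_world': array([[-0.1144, -0.9718,  0.2061,  0.391 ],
       [-0.9934,  0.1107, -0.0293, -0.2287],
       [ 0.0057, -0.2081, -0.9781,  0.9426],
       [ 0.    ,  0.    ,  0.    ,  1.    ]])}
side {'vertical_fov': 46.80706006256598, 'cx': 323.40872167633535, 'cy': 247.3505846488654, 'cam_to_world': array([[-0.9993,  0.0186, -0.0332,  0.5972],
       [ 0.038 ,  0.5289, -0.8478,  0.5976],
       [ 0.0018, -0.8485, -0.5292,  0.5924],
       [ 0.    ,  0.    ,  0.    ,  1.    ]])}
wrist {'vertical_fov': 58.47987355495309, 'cx': 315.56382756351036, 'cy': 241.91927527664853, 'mount': array([[ 0.0006, -0.9613, -0.2754,  0.0691],
       [ 1.    ,  0.0004,  0.0006,  0.    ],
       [-0.0004, -0.2754,  0.9613, -0.1245],
       [ 0.    ,  0.    ,  0.    ,  1.    ]])}
{'t': 0.1, 'q': array([-72.7265,   3.0237,  80.308 ,  -0.0014,  96.7481,  -4.0291]), 'qvel': array([-0.0304, -0.0784, -0.1046, -0.0056, -0.0425, -0.0329]), 'joint_torque': array([  0.0015, -38.2581, -36.0987,  -0.    ,   0.0048,  -0.    ]), 'tcp_pos': array([ 0.1907, -0.4889,  0.2495]), 'tool_rot': array([[ 0.9317,  0.3633, -0.0004],
       [ 0.3633, -0.9317,  0.0013],
       [ 0.0001, -0.0014, -1.    ]]), 'ft_force': array([0.0779, 0.2992, 0.2753]), 'moment': array([-0.003 , -0.0019,  0.0085]), 'finger_force': 0.0, 'finger_gap': 1.0017946376167919}
```

View pics/top0.png

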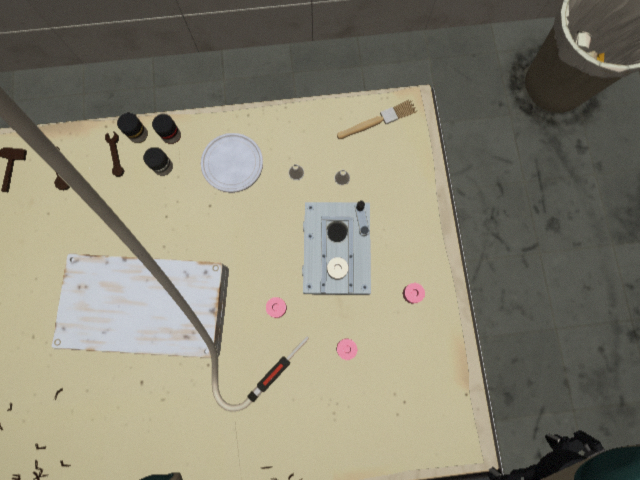

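View pics/side0.png

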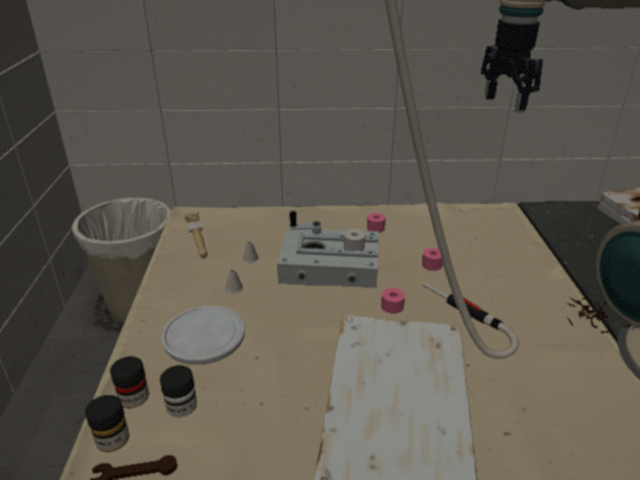

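The top view shows the bore at about (337,231), the bushing at (338,268), the pivot at (364,231) and the parked knob at (361,206). Head x runs up the image. The lid and nozzles sit beyond the head, and the pink look-alikes are to the sides and near end.

Run:
```python
from h import *
np.set_printoptions(precision=4,suppress=True)
im=cv2.imread("pics/top0.png")[185:305,280:440]
cv2.imwrite("pics/c1.png",cv2.resize(im,None,fx=5,fy=5,interpolation=cv2.INTER_CUBIC))
print(pts("top0",[(337,262),(320,260),(355,260),(364,231),(361,206),(310,280),(296,172),(342,177)]))
z=np.load("pics/side0.npz");print(pts("side0",[(355,234),(330,268)]))
```

```text
[[ 0.517  -0.2755  0.076 ]
 [ 0.5285 -0.2448  0.0488]
 [ 0.5214 -0.3122  0.0455]
 [ 0.5721 -0.3347  0.0661]
 [ 0.615  -0.3323  0.0927]
 [ 0.4928 -0.2214  0.0446]
 [ 0.7195 -0.2169  0.0262]
 [ 0.697  -0.3094  0.0295]]
[[ 0.5045 -0.2816  0.0715]
 [ 0.5536 -0.216   0.0412]]
```

View pics/c1.png

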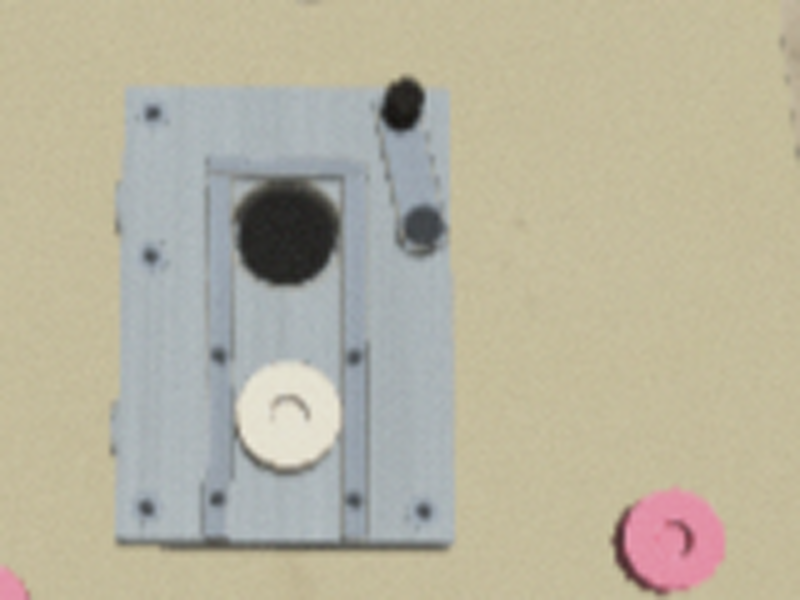

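The enlarged crop shows the deck corners at (126,87), (450,88), (452,543) and (117,542), the bore at (286,232), the bushing top at (289,415), the pivot boss at (423,225) and the knob top at (405,97).

Run:
```python
from h import *
np.set_printoptions(precision=4,suppress=True)
c=lambda L:[((u+.5)/5-.5+280,(v+.5)/5-.5+185) for u,v in L]
C=onz("top0",c([(126,87),(450,88),(452,543),(117,542)]),.045)
print(C, [np.linalg.norm(C[i]-C[i-1]) for i in range(4)])
ctr=C.mean(0); x=(C[0]+C[1]-C[2]-C[3])[:2]; yaw=np.arctan2(x[1],x[0]); print("yaw",np.degrees(yaw),ctr)
R=np.array([[np.cos(yaw),-np.sin(yaw)],[np.sin(yaw),np.cos(yaw)]])
def p(n,uv,h):
    q=onz("top0",c([uv]),h)[0]; print(n,q,"head",R.T@(q-ctr)[:2])
p("bore",(286,232),.045);p("bush",(289,415),.075);p("pivot",(423,225),.066);p("knob",(405,97),.092)
for u in [(213,495),(354,500),(354,357),(219,355)]: p("railscrew",u,.053)
d=R@[.03,0]+ctr[:2]; print("bore model",d,"pivot",R@[.03,-.052]+ctr[:2])
```

```text
[[ 0.6483 -0.2281  0.045 ]
 [ 0.6334 -0.3561  0.045 ]
 [ 0.4546 -0.3325  0.045 ]
 [ 0.4696 -0.2054  0.045 ]] [np.float64(0.180173656865044), np.float64(0.12892771066524936), np.float64(0.18030253090214082), np.float64(0.12793305012059084)]
yaw -7.368914105263313 [ 0.5515 -0.2805  0.045 ]
bore [ 0.5825 -0.2842  0.045 ] head [0.0313 0.0004]
bush [ 0.5066 -0.275   0.075 ] head [-0.0452 -0.0003]
pivot [ 0.5748 -0.3355  0.066 ] head [ 0.0302 -0.0515]
knob [ 0.6191 -0.3321  0.092 ] head [ 0.0737 -0.0425]
railscrew [ 0.4824 -0.2438  0.053 ] head [-0.0732  0.0276]
railscrew [ 0.4744 -0.2968  0.053 ] head [-0.0743 -0.026 ]
railscrew [ 0.529  -0.3037  0.053 ] head [-0.0193 -0.0259]
railscrew [ 0.5357 -0.2522  0.053 ] head [-0.0193  0.0261]
bore model [ 0.5812 -0.2844] pivot [ 0.5746 -0.336 ]
```

Run:
```python
from h import *
np.set_printoptions(precision=3,suppress=True)
print(pts("top0",[(60,155),(90,197),(130,245),(180,303),(212,350),(215,380),(240,405)]))
print(pts("side0",[(402,60),(412,110),(425,170),(440,240),(455,300)]))
s=state();R=s["tool_rot"];d=np.array([.507,-.275,.18])-s["tcp_pos"];print(R.T@d*1000)
```

```text
[[ 0.531 -0.065  0.638]
 [ 0.515 -0.062  0.589]
 [ 0.494 -0.058  0.503]
 [ 0.449 -0.056  0.339]
 [ 0.385 -0.047  0.139]
 [ 0.328 -0.023  0.024]
 [ 0.277 -0.065  0.014]]
[[ 0.482 -0.052  0.438]
 [ 0.466 -0.05   0.38 ]
 [ 0.443 -0.048  0.303]
 [ 0.412 -0.045  0.199]
 [ 0.38  -0.041  0.099]]
[372.425 -84.264  69.693]
```

apply_moves --pt "31 -7 0 0 0 0 75" --pt "31 -7 0 0 0 0 75" --pt "31 -7 0 0 0 0 75" --pt "31 -7 0 0 0 0 75" --pt "31 -7 0 0 0 0 75" --pt "31 -7 0 0 0 0 75" --pt "31 -7 0 0 0 0 75" --pt "31 -7 5 0 0 0 75" --pt "31 -7 10 0 0 0 75" --pt "31 -7 10 0 0 0 75" --pt "31 -7 10 0 0 0 75" --pt "31 -7 10 0 0 0 75" --pt "0 0 0 0 0 0.1 75" --pt "0 0 0 0 0 0.1 75" --pt "0 0 0 0 0 0.1 75" --pt "0 0 0 0 0 0.1 75" --pt "0 0 0 0 0 0.1 75" --pt "0 0 0 0 0 0 75"

```text
t: 1.9
tcp_pos: [0.5067, -0.2756, 0.2048]
tool_rot: [[0.992, -0.129, -0.001], [-0.129, -0.992, 0.0], [-0.001, -0.0, -1.0]]
ft_force: [0.7, 0.2, -0.3]
finger_gap: 0.882
finger_force: 0.0
```

Run:
```python
from h import *
np.set_printoptions(precision=4,suppress=True)
s=state();R=s["tool_rot"];print(s["t"],s["tcp_pos"],R,s["finger_gap"])
print(R.T@(np.array([.5066,-.275,.08])-s["tcp_pos"])*1000)
grab("wrist","w1")
```

```text
1.9 [ 0.5067 -0.2756  0.2048] [[ 0.9917 -0.1287 -0.0008]
 [-0.1287 -0.9917  0.0004]
 [-0.0009 -0.0003 -1.    ]] 0.8817795736152388
[ -0.0361  -0.5647 124.7892]
```

View pics/w1.png

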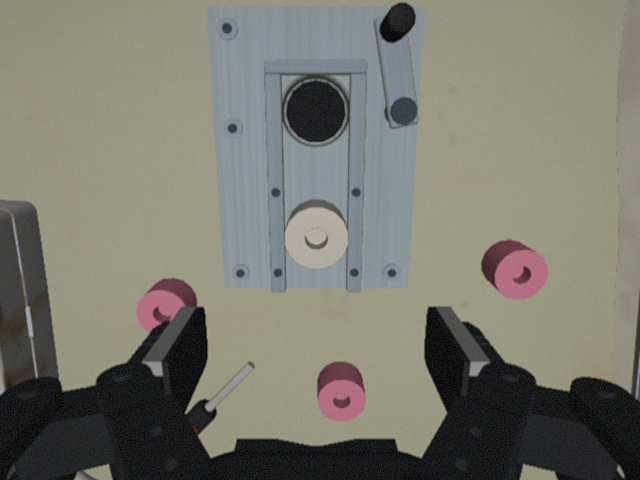

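The wrist view shows the bushing top centre at (316,237), the bore at (316,110), the pivot boss at (403,111), and the knob top centre at about (401,17).

Run:
```python
from h import *
np.set_printoptions(precision=4,suppress=True)
s=state();R=s["tool_rot"]
for n,u,h in [("bush",(316,237),.075),("bore",(316,110),.045),("pivot",(403,111),.066),("knob",(401,17),.092),("mouthL",(278,290),.053),("mouthR",(354,290),.053)]:
    q=onz("w1",[u],h)[0]; print(n,q,"tool",R.T@(q-s["tcp_pos"])*1000)
```

```text
bush [ 0.5061 -0.2763  0.075 ] tool [ -0.4626   0.7568 129.8653]
bore [ 0.5807 -0.2859  0.045 ] tool [ 74.7834   0.9554 159.8134]
pivot [ 0.5732 -0.3365  0.066 ] tool [ 73.6896  52.0239 138.7988]
knob [ 0.6185 -0.3336  0.092 ] tool [118.2475  43.5172 112.7706]
mouthL [ 0.4657 -0.2446  0.053 ] tool [-44.5027 -25.6311 151.9036]
mouthR [ 0.4589 -0.2968  0.053 ] tool [-44.6297  27.0143 151.8879]
```

apply_moves --pt "0 0 25 0 0 0 65" --pt "0 0 25 0 0 0 65" --pt "0 0 25 0 0 0 60" --pt "0 0 25 0 0 0 60" --pt "0 0 17 0 0 0 60" --pt "0 0 10 0 0 0 60" --pt "0 0 0 0 0 0 36" --pt "0 0 0 0 0 0 36" --pt "0 0 0 0 0 0 36" --pt "0 0 0 0 0 0 36" --pt "0 0 0 0 0 0 36" --squeeze 20

```text
t: 3.05
tcp_pos: [0.507, -0.2759, 0.0789]
tool_rot: [[0.992, -0.128, 0.001], [-0.128, -0.992, -0.001], [0.001, 0.0, -1.0]]
ft_force: [-0.7, 0.2, -1.3]
finger_gap: 0.441
finger_force: 22.6
```

apply_moves --pt "4 0 0 0 0 0 36" --pt "8 0 0 0 0 0 36" --pt "8 0 0 0 0 0 36" --pt "8 0 0 0 0 0 36" --pt "8 0 0 0 0 0 36" --pt "8 0 0 0 0 0 36" --pt "8 0 0 0 0 0 36" --pt "8 0 0 0 0 0 36" --pt "6 0 0 0 0 0 36" --pt "4 0 0 0 0 0 36" --pt "2 0 0 0 0 0 36" --pt "2 0 0 0 0 0 36" --pt "0 0 0 0 0 0 36"

```text
t: 4.35
tcp_pos: [0.5803, -0.2851, 0.0781]
tool_rot: [[0.992, -0.128, -0.0], [-0.128, -0.992, 0.0], [-0.0, -0.0, -1.0]]
ft_force: [-0.2, -1.1, -1.1]
finger_gap: 0.444
finger_force: 22.7
```

Run:
```python
from h import *
s=state();print(s["t"],s["tcp_pos"],s["ft_force"]);R=s["tool_rot"]
print(R.T@(np.array([.5812,-.2848,.079])-s["tcp_pos"])*1000)
grab("wrist","w2")
```

```text
4.35 [ 0.5802819  -0.28514173  0.07810408] [-0.24677945 -1.14100441 -1.07102129]
[ 0.86684351 -0.45629112 -0.89596561]
```

View pics/w2.png

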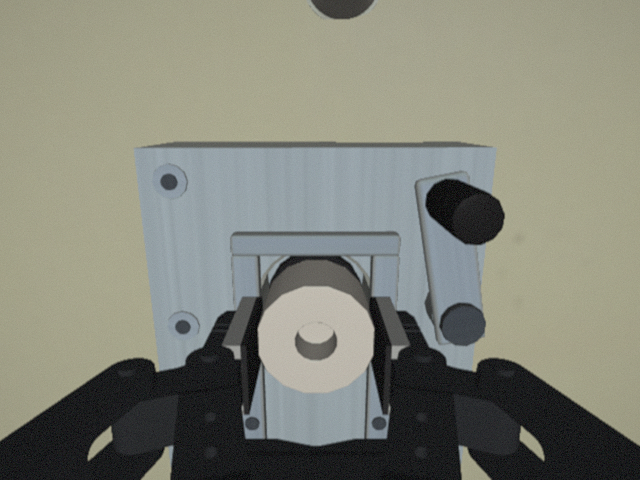

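The bushing is held at about (316,335), just short of the end stop. I'll open the fingers slightly to let it drop.

apply_moves --pt "0.5 0 0 0 0 0 36" --pt "0 0 0 0 0 0 48" --pt "0 0 0 0 0 0 48" --pt "0 0 0 0 0 0 48" --pt "0 0 0 0 0 0 48"

```text
t: 4.9
tcp_pos: [0.5807, -0.2853, 0.0784]
tool_rot: [[0.992, -0.128, 0.0], [-0.128, -0.992, -0.0], [0.0, 0.0, -1.0]]
ft_force: [0.2, 0.4, 0.6]
finger_gap: 0.564
finger_force: 0.0
```

Run:
```python
from h import *
np.set_printoptions(precision=4,suppress=True)
grab("wrist","w3"); print(state()["tcp_pos"],state()["finger_gap"]);print(pts("w3",[(316,375),(290,345),(345,345),(316,300)]))
print(pts("w2",[(316,375),(290,345),(345,345),(316,300)]))
```

```text
[ 0.5807 -0.2853  0.0784] 0.5609865611186081
[[ 0.5633 -0.2837  0.0705]
 [ 0.5763 -0.2763  0.0707]
 [ 0.5742 -0.2951  0.0713]
 [ 0.5917 -0.2873  0.0705]]
[[ 0.5664 -0.284   0.0756]
 [ 0.5788 -0.2769  0.0758]
 [ 0.5765 -0.2949  0.0757]
 [ 0.5935 -0.2874  0.0752]]
```

View pics/w3.png

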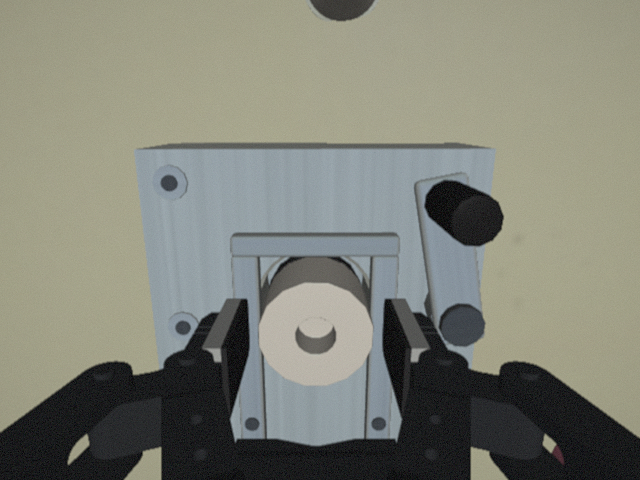

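The bushing has dropped 5 mm and its top is flat at 70.7 mm. Next I'll rise, close the fingers and press.

apply_moves --pt "0 0 -10 0 0 0 48" --pt "0 0 -15 0 0 0 48" --pt "0 0 -5 0 0 0 30" --pt "0 0 0 0 0 0 0" --pt "0 0 0 0 0 0 0" --pt "0 0 0 0 0 0 0" --pt "0 0 0 0 0 0 0" --pt "0 0 0 0 0 0 0" --pt "0 0 0 0 0 0 0" --pt "0 0 6 0 0 0 0" --pt "0 0 4 0 0 0 0" --pt "0 0 3 0 0 0 0" --pt "0 0 0 0 0 0 0"

```text
t: 6.25
tcp_pos: [0.5804, -0.2851, 0.0943]
tool_rot: [[0.992, -0.128, -0.001], [-0.128, -0.992, 0.001], [-0.001, -0.001, -1.0]]
ft_force: [-0.1, -0.3, -0.1]
finger_gap: -0.002
finger_force: 0.0
```

apply_moves --pt "0 0 1 0 0 0 0" --pt "0 0 1 0 0 0 0" --pt "0 0 1 0 0 0 0" --pt "0 0 1 0 0 0 0" --pt "0 0 1 0 0 0 0" --pt "0 0 1 0 0 0 0" --pt "0 0 1 0 0 0 0" --pt "0 0 1 0 0 0 0" --pt "0 0 0 0 0 0 0"

```text
t: 7.15
tcp_pos: [0.5809, -0.2854, 0.0887]
tool_rot: [[0.992, -0.128, 0.001], [-0.128, -0.992, -0.001], [0.001, 0.0, -1.0]]
ft_force: [-2.8, 1.7, 6.1]
finger_gap: 0.001
finger_force: 3.3
```

apply_moves --pt "0 0 1 0 0 0 0" --pt "0 0 1 0 0 0 0" --pt "0 0 1 0 0 0 0" --pt "0 0 1 0 0 0 0" --pt "0 0 0 0 0 0 0"

```text
t: 7.65
tcp_pos: [0.5809, -0.2854, 0.0848]
tool_rot: [[0.992, -0.128, 0.001], [-0.128, -0.992, -0.001], [0.001, 0.001, -1.0]]
ft_force: [-3.1, 1.1, 6.6]
finger_gap: -0.004
finger_force: 3.4
```

apply_moves --pt "0 0 1 0 0 0 0" --pt "0 0 1 0 0 0 0" --pt "0 0 1 0 0 0 0" --pt "0 0 1 0 0 0 0" --pt "0 0 1 0 0 0 0" --pt "0 0 1 0 0 0 0" --pt "0 0 0 0 0 0 0"

```text
t: 8.35
tcp_pos: [0.5809, -0.2854, 0.0788]
tool_rot: [[0.992, -0.128, 0.001], [-0.128, -0.992, -0.001], [0.001, 0.0, -1.0]]
ft_force: [-3.9, 2.6, 8.0]
finger_gap: 0.0
finger_force: 3.4
```

apply_moves --pt "0 0 1 0 0 0 0" --pt "0 0 1 0 0 0 0" --pt "0 0 1 0 0 0 0" --pt "0 0 0 0 0 0 0"

```text
t: 8.75
tcp_pos: [0.5809, -0.2853, 0.0757]
tool_rot: [[0.992, -0.128, 0.001], [-0.128, -0.992, -0.001], [0.001, 0.0, -1.0]]
ft_force: [-3.6, 1.8, 6.4]
finger_gap: 0.0
finger_force: 3.4
```

apply_moves --pt "0 0 0.5 0 0 0 0" --pt "0 0 0.5 0 0 0 0" --pt "0 0 0 0 0 0 0"

```text
t: 9.05
tcp_pos: [0.5809, -0.2854, 0.0748]
tool_rot: [[0.992, -0.128, 0.001], [-0.128, -0.992, -0.001], [0.001, 0.0, -1.0]]
ft_force: [-3.0, 1.1, 7.5]
finger_gap: 0.003
finger_force: 3.7
```

apply_moves --pt "0 0 0.5 0 0 0 0" --pt "0 0 0.5 0 0 0 0" --pt "0 0 0 0 0 0 0"

```text
t: 9.35
tcp_pos: [0.5809, -0.2854, 0.074]
tool_rot: [[0.992, -0.128, 0.001], [-0.128, -0.992, -0.001], [0.001, 0.001, -1.0]]
ft_force: [-3.4, 1.6, 9.0]
finger_gap: -0.0
finger_force: 4.2
```

apply_moves --pt "0 0 0.5 0 0 0 0" --pt "0 0 0.5 0 0 0 0" --pt "0 0 0 0 0 0 0"

```text
t: 9.65
tcp_pos: [0.5811, -0.2855, 0.074]
tool_rot: [[0.992, -0.128, 0.001], [-0.128, -0.992, -0.001], [0.002, 0.001, -1.0]]
ft_force: [-5.5, 2.4, 12.3]
finger_gap: 0.001
finger_force: 6.5
```

It came up solid at TCP z = 0.074, as predicted. Now I'll retract and move above the knob.

apply_moves --pt "0 0 -5 0 0 0 0" --pt "0 0 -20 0 0 0 0" --pt "0 0 -30 0 0 0 0" --pt "0 0 -30 0 0 0 0" --pt "0 0 -20 0 0 0 45" --pt "-20 0 0 0 0 0 45" --pt "-20 0 0 0 0 0 45" --pt "0 0 0 0 0 0 45" --pt "0 0 0 0 0 0 45"

```text
t: 10.55
tcp_pos: [0.5412, -0.2802, 0.1765]
tool_rot: [[0.992, -0.128, 0.001], [-0.128, -0.992, -0.0], [0.001, 0.0, -1.0]]
ft_force: [-0.3, 0.1, 0.4]
finger_gap: 0.526
finger_force: 0.0
```

Run:
```python
from h import *
np.set_printoptions(precision=4,suppress=True)
grab("wrist","w4"); s=state();print(s["t"],s["tcp_pos"])
```

```text
10.6 [ 0.5415 -0.2802  0.1764]
```

View pics/w4.png

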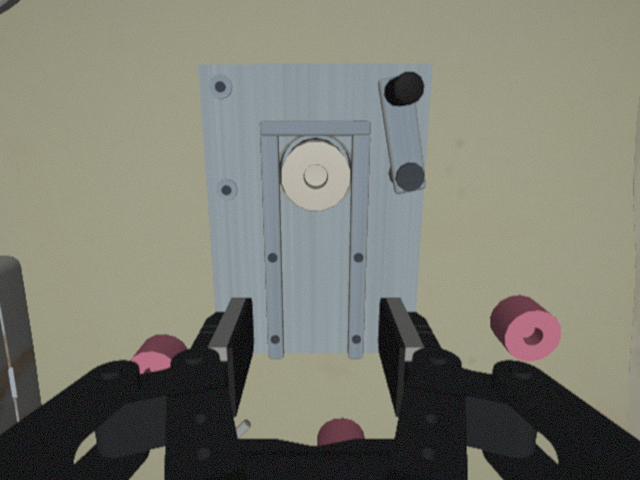

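The bushing is home, with its top centre at (316,175). The knob top is at about (408,88) and the pivot boss at (409,176).

Run:
```python
from h import *
np.set_printoptions(precision=4,suppress=True)
print(pts("w4",[(296,170),(340,170),(316,200),(408,88),(409,176)]))
s=state();R=s["tool_rot"]
q=[onz("w4",[u],h)[0] for u,h in [((408,88),.092),((409,176),.066),((316,175),.055)]]
for a in q: print(a,R.T@(a-s["tcp_pos"])*1000)
d=R.T@(q[0]-q[1]);print(np.hypot(*d[:2]),np.arctan2(-d[1],d[0]))
```

```text
[[ 0.5838 -0.275   0.0556]
 [ 0.5806 -0.2998  0.0559]
 [ 0.5652 -0.2841  0.0557]
 [ 0.6181 -0.3334  0.0927]
 [ 0.5739 -0.3362  0.0669]]
[ 0.6181 -0.3335  0.092 ] [82.7706 43.0556 84.4375]
[ 0.5738 -0.3364  0.066 ] [ 39.1508  51.5958 110.4152]
[ 0.5794 -0.286   0.055 ] [ 38.3154   0.8157 121.4081]
0.04444798531891193 0.19334088213422784
```

apply_moves --pt "20 11 0 0 0 0 36" --pt "22 11 0 0 0 0 36" --pt "21 11 0 0 0 0 36" --pt "20 10 0 0 0 0 36" --pt "0 0 0 0 0 -0.1 36" --pt "0 0 0 0 0 -0.1 36" --pt "0 0 20 0 0 0 36" --pt "0 0 25 0 0 0 36" --pt "0 0 25 0 0 0 36" --pt "0 0 17 0 0 0 36" --pt "0 0 0 0 0 0 36" --pt "0 0 0 0 0 0 12" --pt "0 0 0 0 0 0 12" --pt "0 0 0 0 0 0 12" --pt "0 0 0 0 0 0 12" --pt "0 0 0 0 0 0 12" --squeeze 20

```text
t: 12.2
tcp_pos: [0.6186, -0.3337, 0.0909]
tool_rot: [[0.997, 0.072, 0.003], [0.072, -0.997, -0.002], [0.003, 0.002, -1.0]]
ft_force: [2.6, -0.7, 3.5]
finger_gap: 0.163
finger_force: 21.0
```

apply_moves --pt "-0.2 -4.5 0 0 0 -0.1 12" --pt "-0.2 -4.5 0 0 0 -0.1 12" --pt "-0.2 -4.5 0 0 0 -0.1 12" --pt "-0.2 -4.5 0 0 0 -0.1 12" --pt "-0.2 -4.5 0 0 0 -0.1 12" --pt "-0.2 -4.5 0 0 0 -0.1 12" --pt "0 0 0 0 0 0 12"

```text
t: 12.9
tcp_pos: [0.6089, -0.3084, 0.0909]
tool_rot: [[0.782, 0.623, 0.002], [0.623, -0.782, -0.001], [0.001, 0.002, -1.0]]
ft_force: [2.1, 1.3, 5.8]
finger_gap: 0.163
finger_force: 21.3
```

apply_moves --pt "-0.2 -4.5 0 0 0 -0.1 12" --pt "-0.2 -4.5 0 0 0 -0.1 12" --pt "-0.2 -4.5 0 0 0 -0.1 12" --pt "-0.2 -4.5 0 0 0 -0.1 12" --pt "-0.2 -4.5 0 0 0 -0.1 12" --pt "-0.2 -4.5 0 0 0 -0.1 12" --pt "-0.2 -4.5 0 0 0 -0.1 12" --pt "0 0 0 0 0 0 12"

```text
t: 13.7
tcp_pos: [0.5825, -0.2925, 0.0909]
tool_rot: [[0.198, 0.98, 0.002], [0.98, -0.198, -0.001], [-0.001, 0.002, -1.0]]
ft_force: [1.4, 0.8, 6.2]
finger_gap: 0.172
finger_force: 21.3
```

apply_moves --pt "-0.1 -2.5 0 0 0 -0.06 12" --pt "0 -1.5 0 0 0 0 12" --pt "0 -1 0 0 0 0 12" --pt "0 0 0 0 0 0 12"

```text
t: 14.1
tcp_pos: [0.5793, -0.292, 0.0909]
tool_rot: [[0.141, 0.99, 0.006], [0.99, -0.141, -0.002], [-0.001, 0.007, -1.0]]
ft_force: [10.1, -1.2, 1.5]
finger_gap: 0.164
finger_force: 21.1
```

apply_moves --pt "0 0 0 0 0 0 34" --pt "0 0 0 0 0 0 34" --pt "0 0 0 0 0 0 34" --pt "0 0 -10 0 0 0 34" --pt "0 0 -25 0 0 0 34" --pt "0 0 -35 0 0 0 34" --pt "-30 0 -20 0 0 0 34" --pt "-40 0 0 0 0 0 34" --pt "-10 0 0 0 0 0 34" --pt "0 0 0 0 0 0 34" --pt "0 0 0 0 0 0 34"

```text
t: 15.2
tcp_pos: [0.566, -0.37, 0.1789]
tool_rot: [[0.139, 0.99, -0.001], [0.99, -0.139, 0.001], [0.001, -0.001, -1.0]]
ft_force: [0.4, -0.2, -0.1]
finger_gap: 0.397
finger_force: 0.0
```

Run:
```python
from h import *
grab("wrist","w5"); s=state();print(s["t"],s["tcp_pos"],s["ft_force"])
```

```text
15.25 [ 0.56621562 -0.36957203  0.17899294] [0.56446929 0.38927538 0.74689075]
```

View pics/w5.png

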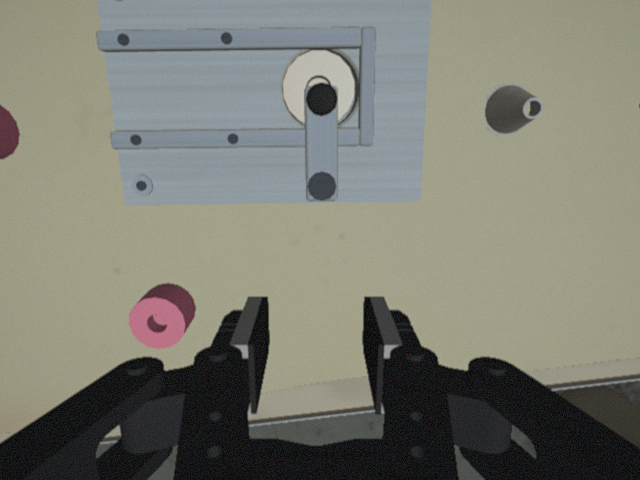

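The keeper lies square over the bushing: the knob is at (321,98), the pivot at (322,186), and the bar is perpendicular to the rails. The robot is clear of everything.

```bash
python3 -c "from bench import hand_in; print(hand_in())"
```

```text
the job is handed in; nothing more can be done
None
```

The bushing is home on its shoulder, the keeper is swung to its stop over it, the nozzles and lid were not touched, and the job was handed in at about 15 s (no verdict came back).

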